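Walk the die block round to the fence

TASK

The heavy dark die block stands askew on the worktop. Using only pushes of the fingertips at its corners and sides, never gripping, lifting or tipping it, walk it round until its bright face with the two brass pads (the one under the yellow stripe on its top) is square to the steel fence and still about a finger's breadth clear of it; then push it home so that this whole face lies flat against the fence, with neither end sticking out past the fence's ends. Leave the vial, the suction cup and the loupe where they stand.

Things in the scene. Friction and masses are not known exactly. Their poses are not given: they have to be found in the camera images.
- die_block: dark blue-grey cast die block, 104 (its x) x 90 (its y) x 56 mm high, about 0.9 kg, standing loose on the worktop and sliding with friction of about 0.6; its weight bears near the four lower corners, so it turns stubbornly. Origin: centre of its underside; z up. Its -y side (104 mm long) is the bright ground datum face with two round brass pads, and a yellow stripe runs along the top edge above it; the other three sides are dark. Too wide to grip.
- datum_left (a point): end of the datum face at the block's +x: point (+52, -45, 20) mm in the block's frame
- datum_right (a point): end of the datum face at the block's -x: point (-52, -45, 20) mm in the block's frame
- fence: fixed steel fence bar, 190 mm long (its x), 40 mm high, bolted to the worktop. Origin: on the worktop under the middle of its ground front face; +y points out of that face towards the block (roughly the robot's left), z up. The bar is 14 mm thick; its foot reaches 39 mm behind the face (its -y). The block is home when its datum face lies on this face, its x parallel to the fence's x.
- red_vial: glass vial with red cap, 21 mm wide, 46 mm high, loose; origin under its centre. Leave alone.
- blue_cup: blue bellows suction cup with brass stem, 25 mm wide, 30 mm high, loose; origin under its centre. Leave alone.
- eyepiece: black loupe, 36 mm wide, 32 mm high, loose; origin under its centre. Leave alone.
- fixture_a: fixed grey pin nest left of the work: a body 94 (its x) x 122 (its y) mm, 76 mm high, on a 94 x 166 x 2.5 mm foot plate; origin: centre of its underside
- fixture_b: fixed grey nest on the robot's side of the work: a body 124 (its x) x 100 (its y) mm, 84 mm high, on a 124 x 144 x 2.5 mm foot plate; origin: centre of its underside
- fixture_c: fixed grey long nest to the right of the fence: a body 142 (its x) x 288 (its y) mm, 101 mm high, on a 142 x 332 x 2.5 mm foot plate; origin: centre of its underside

How it is judged:
On the way:
1. the block's datum face is square to the fence within 0.1 rad, both its ends still at least 8 mm clear of the fence (angle between the x axis of die_block and the x axis of fence, either way round below 0.1 rad and y of datum_left in the frame of fence between 0.008 and 0.09 m and y of datum_right in the frame of fence between 0.008 and 0.09 m), for 0.2 s.
At the end, for the whole second after the job is handed in: The block stands level and at rest on the worktop, both ends of its datum face within 3 mm of the fence's front face, neither end more than 2 mm past the end of the 190 mm fence (y of each of datum_left, datum_right in the frame of fence below 0.003 m and x of datum_left in the frame of fence between -0.097 and 0.097 m and x of datum_right in the frame of fence between -0.097 and 0.097 m and angle between die_block's own z axis and vertical below 0.05 rad and height (world z) of die_block below 0.004 m and linear speed of die_block below 0.01 m/s); the robot touches nothing.
It fails at once if the block is lifted more than 8 mm (height (world z) of die_block above 0.008 m).
It fails at once if the block is tipped by more than 0.15 rad (angle between die_block's own z axis and vertical above 0.15 rad).
It fails at once if the red-capped vial is shifted by more than 12 mm or tipped over (distance of red_vial from where it was at the start of the episode above 0.012 m or angle between red_vial's own z axis and vertical above 0.5 rad).
It fails at once if the blue suction cup is shifted by more than 12 mm or tipped over (distance of blue_cup from where it was at the start of the episode above 0.012 m or angle between blue_cup's own z axis and vertical above 0.5 rad).
It fails at once if the black loupe is shifted by more than 12 mm or tipped over (distance of eyepiece from where it was at the start of the episode above 0.012 m or angle between eyepiece's own z axis and vertical above 0.5 rad).
It also fails if it takes over 72 s, if anything falls off the work surface, if the arm or the gripper's body presses on something with over 40 N, if the wrist force passes 120 N, or if a joint passes its speed limit or range.

ROBOT

A 6-joint arm with a two-finger parallel gripper is mounted at the origin on a cart in front of the work surface, level with it; the furniture and walls round the work are solid. World frame = base frame: x ahead of the robot, y to its left, z up, the work surface at z = 0. Lengths are in m, angles in rad, forces in N, time in s.
With the tool pointing down it reaches from about 0.375 to 0.975 m from the base axis. Payload 3.8 kg.
Tool frame: the origin (TCP) lies between the finger pads; the fingertips stand 17 mm ahead of it and the grasp point (between the pads) lies 2 mm behind it; z points along the fingers, y is the line along which they close (so a half turn about z gives the same grasp; the last joint's range is limited). The gripper opens to 85 mm and grips with 20 to 120 N. Pads are 22 mm wide; open, the fingers measure 114 mm over their backs; the gripper's body (76 mm by 85 mm) begins 54 mm behind the grasp point. The pads swing forward as they close: fully open they stand 13 mm farther back than shut.
Start: joints at [-0.776, 0.264, 1.604, -0, 1.274, -0.037], TCP at [0.499, -0.455, 0.248] pointing down, gripper open.
Joint ranges: [-2.63, 2.63], [-0.94, 2.18], [0.31, 2.57], [-1.31, 4.45], [0, 2.66], [-2.55, 2.55]. Speed limits (rad/s): [2.57, 2.57, 3.14, 3.14, 3.14, 3.14].

INTERFACE

Orientations are given as a rotation vector (axis times angle).
In Python, from workcell import bot gives the robot as it stands.
- The arm moves only by the tool play_rows, never from a script. Its argument "steps" is one flat list of numbers, 4 for each row, row after row: the shift along the tool's x, y, z in m, then the turn about the tool's z in rad. A call has 1 to 10 rows; each row is the pose to reach, as a shift and turn from the pose commanded when the call began, along the tool's axes at that moment; what a row does not reach only later rows make up. A row lasts 1/8 s, in which the tool goes at most 62.5 mm and 10.7 degrees, less where a joint would pass 70% of its speed; a pose out of reach is approached as far as the arm can. A call with a gripper value outside its range is refused whole. "jaw" is the closure in counts, from 0 (fully open) to 255 (shut), set as the call begins (left out, the last holds). The fingers move at their own pace and stop on an object; "grip_force" is the grip in N (left out, the last holds). Time passes only in rows, so rows that repeat a pose let the fingers close. It gives the time, the measured TCP pose, the force, the opening and the grip force at its end, in the units of the state.
- bot.read_state(): the state, without advancing time (a new reading comes with each control period).
- bot.read_camera(name): name is "scene" or "top" or "wrist"; returns a dict with "pixels" (400x640x3 uint8, blue, green, red), "mtx" (3x3 intrinsics, pixels), "R" (3x3) and "t" (3): a world point X has camera coordinates R X + t. Camera axes: x right, y down, z forward; pixel columns grow to the right and rows downward; lengths in m; the calibration is good to about 2 mm. A picture is of the moment at which its call begins. There is no depth.
- bot.finish_job(): hands the job in; it is judged then, once.
The state is a dict: "time": time; "q": joint angles; "joint_vel": joint speeds; "joint_torque": joint torques, N m; "tool_pos": TCP position; "tcp_rot": TCP orientation; "wrist_force": force on the tool from outside, world axes, zero at the start; "torque": the same for the moment, N m; "width": opening from 0.0 (shut) to 1.0 (fully open); "grip_force": force on a finger pad.
Only numpy, scipy, OpenCV 4.12 (cv2) and the standard library are available. Lean on these libraries where they do the work, as an engineer would, in place of code of your own. Each camera call takes 0.05 s, during which the arm holds its last target. There are 200 camera calls.

## Working session

There is one attempt and no reset: what is moved stays moved. The work goes in short steps, Python scripts to look and compute and a tool call to move; the robot and the scene stay as the last step left them, time stands still between calls to the robot, and variables do not carry over. Pictures are saved under pics/ and viewed, at most 10 in all, crops included, and the job is handed in when it is done.

Besides the shell and the picture viewer there is one more tool, called after "Call:" as name(argument=value, ...) on one line, values as JSON. play_rows: Moves the arm, as the interface text tells. Its arguments: {"type":"object","properties":{"steps":{"type":"array"},"jaw":{"type":"number"},"grip_force":{"type":"number"}},"required":["steps"]}

```bash
mkdir -p pics; ls; python3 - <<'E'
from workcell import bot
import cv2, numpy as np
for n in ("top","scene"):
    c=bot.read_camera(n); cv2.imwrite(f"pics/{n}0.png",c["pixels"]); np.savez(f"{n}.npz",**c)
    print(n,c["mtx"].tolist(),c["R"].round(4).tolist(),c["t"].tolist())
s=bot.read_state(); print(s)
E
```

```text
pics
top [[363.5115163550525, 0.0, 322.86064231604337], [0.0, 363.5115163550525, 204.10635591247438], [0.0, 0.0, 1.0]] [[0.0719, -0.9974, 0.0048], [-0.9763, -0.0713, -0.2042], [0.204, 0.01, -0.9789]] [-0.16401352335333996, 0.6133029565561354, 0.7773766160807934]
scene [[437.4892072292291, 0.0, 320.64146014506287], [0.0, 437.4892072292291, 199.42161849343626], [0.0, 0.0, 1.0]] [[0.7784, -0.6276, 0.0094], [-0.3059, -0.3924, -0.8674], [0.5481, 0.6724, -0.4975]] [-0.5789617911768582, 0.17318078408284576, 0.665881078736443]
{'time': 0.1, 'q': array([-7.75921576e-01,  2.64688280e-01,  1.60525254e+00, -3.13583921e-05,
        1.27372499e+00, -3.68557982e-02]), 'joint_vel': array([ 0.00117294, -0.0008598 , -0.0026611 ,  0.00120193, -0.00058803,
        0.00073162]), 'joint_torque': array([-4.71231033e-04, -5.16707397e+01, -3.68589699e+01, -1.88008107e-04,
        6.25209257e-03, -2.86819238e-05]), 'tool_pos': array([ 0.4984458 , -0.45421608,  0.2470713 ]), 'tcp_rot': array([-2.87206784e+00, -1.26838518e+00,  1.24788735e-03]), 'wrist_force': array([-0.48494977, -0.36701347, -0.44233682]), 'torque': array([ 7.47497257e-03, -1.96732734e-05, -2.89079405e-02]), 'grip_force': 0.0, 'width': 1.0006828177199807}
```

View pics/top0.png

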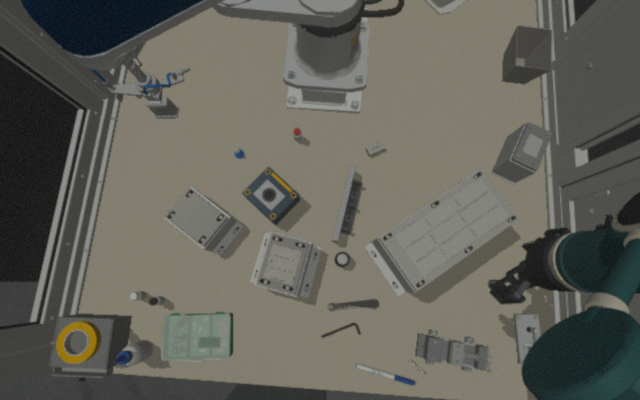

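View pics/scene0.png

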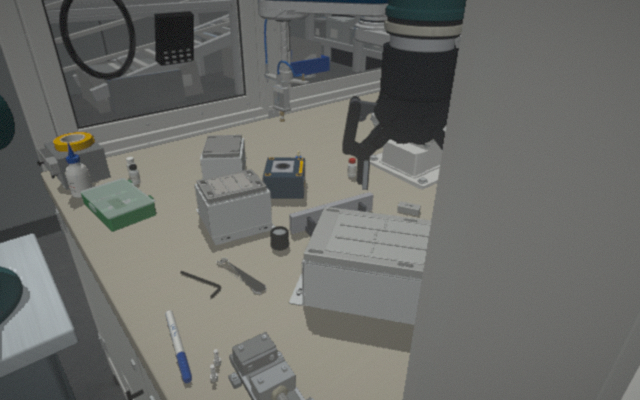

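The top view shows the block near (271,194) with the yellow stripe on its upper-right edge. The fence is near (347,205), the vial (297,133), the cup (239,153), the loupe (342,260) and fixture_b (287,262). I'll enlarge it.

```bash
python3 - <<'E'
import cv2
im=cv2.imread("pics/top0.png")[110:300,180:400]
im=cv2.resize(im[0:160,20:200],None,fx=4.4,fy=3.75*4.4/4.4,interpolation=cv2.INTER_CUBIC) if 0 else cv2.resize(im[5:155,0:200],None,fx=4,fy=4,interpolation=cv2.INTER_CUBIC)
im=cv2.convertScaleAbs(im,alpha=1.5)
for i in range(0,200,20): cv2.putText(im,str(180+i),(i*4,10),0,.35,(0,0,255)); cv2.line(im,(i*4,12),(i*4,18),(0,0,255))
for i in range(0,150,15): cv2.putText(im,str(115+i),(0,i*4+4),0,.35,(0,0,255)); cv2.line(im,(26,i*4),(32,i*4),(0,0,255))
cv2.imwrite("pics/crop1.png",im)
E
```

```text
(no output)
```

View pics/crop1.png

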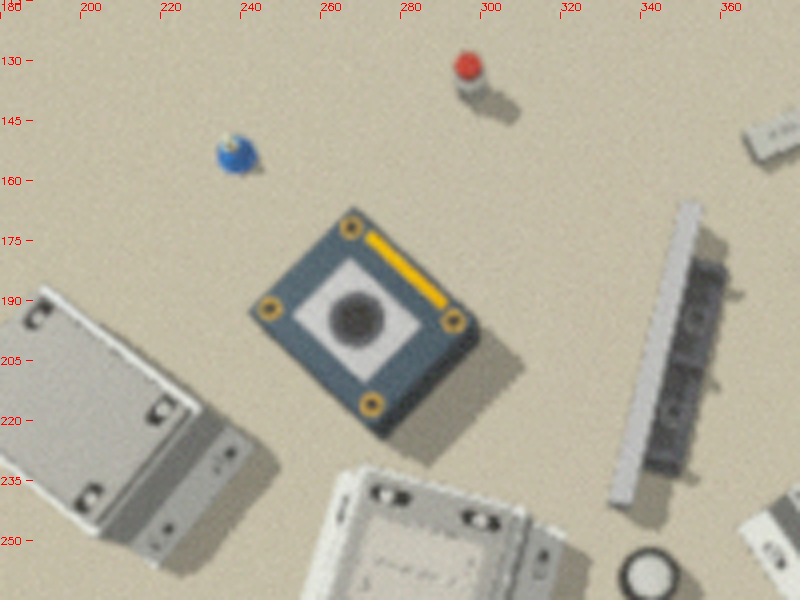

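```bash
cat > h.py <<'E'
import numpy as np
from scipy.spatial.transform import Rotation as Ro
def ray(c,uv,z):
    R,t,K=c["R"],c["t"],c["mtx"]
    C=-R.T@t; d=R.T@np.linalg.inv(K)@np.array([uv[0],uv[1],1.])
    return C+d*(z-C[2])/d[2]
def proj(c,X):
    p=c["mtx"]@(c["R"]@np.asarray(X,float)+c["t"]); return p[:2]/p[2]
E
python3 - <<'E'
from h import *
c=np.load("top.npz"); c={k:c[k] for k in c}
P=lambda x,y,z: ray(c,(180+x/4,115+y/4),z)
print("cam",-c["R"].T@c["t"])
pts={"T":(353,208,.056),"R":(479,327,.056),"B":(383,429,.056),"L":(250,312,.056)}
W={k:P(*v) for k,v in pts.items()}
for k,v in W.items(): print(k,v.round(4))
for a,b in("TR","RB","BL","LT"): d=W[b]-W[a]; print(a+b,np.hypot(*d[:2]).round(4),np.degrees(np.arctan2(d[1],d[0])))
print("ctr",sum(W.values())/4)
f1=P(682,203,.04);f2=P(610,502,.04);d=f1-f2;print("fence",f1,f2,np.hypot(*d[:2]),np.degrees(np.arctan2(d[1],d[0])),(f1+f2)/2)
print("vial",P(468,66,.046),"cup",P(235,146,.03),"loupe",P(650,577,.032))
for k,q in {"fbTL":(350,480),"fbTL2":(365,475),"fbTR":(522,508)}.items(): print(k,P(*q,.084))
for k,q in {"faTR":(198,410),"faB":(97,532),"faTL":(43,290)}.items(): print(k,P(*q,.076))
print("fa foot",P(252,440,.0025),P(158,568,.0025))
E
```

```text
cam [ 0.45197025 -0.1275841   0.88701778]
T [0.7058 0.0172 0.056 ]
R [ 0.6388 -0.0638  0.056 ]
B [ 0.5745 -0.0137  0.056 ]
L [0.638 0.071 0.056]
TR 0.1052 -129.58966612147566
RB 0.0815 142.03077499388948
BL 0.1058 53.14103016722333
LT 0.0865 -38.374568054608076
ctr [0.63928335 0.00268368 0.056     ]
fence [ 0.72856018 -0.17921327  0.04      ] [ 0.54367184 -0.14760288  0.04      ] 0.1875710984655637 -9.702063674488944 [ 0.63611601 -0.16340808  0.04      ]
vial [ 0.80498015 -0.04228571  0.046     ] cup [0.74833156 0.09881002 0.03      ] loupe [ 0.50261194 -0.17393645  0.032     ]
fbTL [ 0.54064809 -0.00208996  0.084     ]
fbTL2 [ 0.5440188  -0.01009101  0.084     ]
fbTR [ 0.53208365 -0.09832256  0.084     ]
faTR [0.57480207 0.08879285 0.076     ]
faB [0.50254247 0.13610262 0.076     ]
faTL [0.63774614 0.18612261 0.076     ]
fa foot [0.56980361 0.07309198 0.0025    ] [0.48833231 0.1204263  0.0025    ]
```

Call:
play_rows(steps=[0.0435, -0.0273, 0, -0.164, 0.087, -0.0547, 0, -0.328, 0.1305, -0.082, 0, -0.492, 0.174, -0.1093, 0, -0.656, 0.2175, -0.1367, 0, -0.82, 0.261, -0.164, 0, -0.984, 0.3045, -0.1913, 0, -1.148, 0.348, -0.2187, 0, -1.312, 0.3915, -0.246, 0, -1.476, 0.435, -0.2733, 0, -1.641], jaw=120)

```text
time: 1.35
tool_pos: [0.5897, 0.0526, 0.2479]
tcp_rot: [-1.023, -2.97, 0.0]
wrist_force: [0.5, -0.2, -0.2]
width: 0.528
grip_force: 0.0
```

Call:
play_rows(steps=[0, 0, 0.05, 0, 0, 0, 0.1, 0, 0, 0, 0.1, 0, 0, 0, 0.1, 0])

```text
time: 1.85
tool_pos: [0.5907, 0.0509, 0.1496]
tcp_rot: [1.031, 2.966, 0.001]
wrist_force: [-0.1, 0.2, 0.6]
width: 0.532
grip_force: 0.0
```

```bash
python3 - <<'E'
from h import *
from workcell import bot
import cv2
s=bot.read_state(); print(s["time"],s["tool_pos"],s["tcp_rot"],s["q"].round(2),s["width"])
R=Ro.from_rotvec(s["tcp_rot"]).as_matrix(); print(R.round(3))
c=bot.read_camera("wrist"); np.savez("wrist.npz",**c); cv2.imwrite("pics/wrist1.png",c["pixels"])
E
```

```text
1.85 [0.59071281 0.05086597 0.14957493] [1.03106567e+00 2.96634391e+00 7.48868138e-04] [ 0.04  0.19  1.88  0.    1.07 -0.86] 0.5324190918997463
[[-0.784  0.62   0.001]
 [ 0.62   0.784  0.   ]
 [-0.001  0.001 -1.   ]]
```

View pics/wrist1.png

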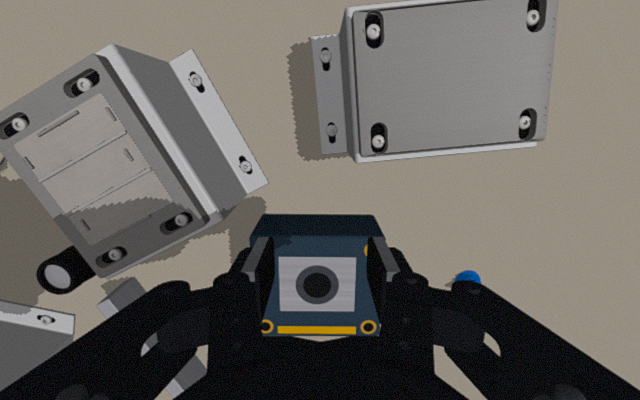

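The wrist view shows the block square to the fingers. Its back face spans about (262,215) to (378,215), the stripe is at (315,329), and both nests are clear. I'll check the model corners against this view.

```bash
python3 - <<'E'
from h import *
c=np.load("wrist.npz"); c={k:c[k] for k in c}
a=np.radians(51.7); ctr=np.array([.638,.003,0]);bx=np.array([np.cos(a),np.sin(a),0]);by=np.array([-bx[1],bx[0],0])
for n,x,y,z in [("L0",.052,.045,0),("B0",-.052,.045,0),("L",.052,.045,.056),("B",-.052,.045,.056),("T",.052,-.045,.056),("R",-.052,-.045,.056)]:
    print(n,proj(c,ctr+x*bx+y*by+[0,0,z]).round(1))
for q in [(262,215),(378,215)]: print(ray(c,q,0).round(4))
print(ray(c,(316,285),.056), ray(c,(268,326),.056),ray(c,(368,326),.056))
E
```

```text
L0 [367.  212.3]
B0 [254.4 212.5]
L [377.8 235. ]
B [239.3 235.2]
T [372.7 336.8]
R [246.8 336.9]
[ 0.5767 -0.0061  0.    ]
[0.6433 0.0781 0.    ]
[0.63896636 0.00908151 0.056     ] [ 0.64396914 -0.04509744  0.056     ] [0.69475029 0.01899838 0.056     ]
```

Call:
play_rows(steps=[0, 0, 0.04, 0, 0, 0, 0.08, 0, 0, 0, 0.1, 0, 0, 0, 0.112, 0, 0, 0, 0.112, 0])

```text
time: 2.52
tool_pos: [0.5904, 0.0509, 0.0367]
tcp_rot: [1.031, 2.967, 0.0]
wrist_force: [-0.4, 1.1, 0.2]
width: 0.531
grip_force: 0.0
```

```bash
cat > plan.py <<'E'
# arc rows in tool axes: block centre sits rc ahead along tool -x (offset o along tool y); it moves on an arc of radius R, clockwise from above
from h import *
import sys
def rows(dist0, rc, o, R, th_list):
    # tool frame: fwd=-x ; turn +th about tool z is clockwise from above. ICR at block centre + R toward -bx (tool -y here)
    c=np.array([-rc,o]); icr=c+np.array([0,-R]); out=[]
    for th in th_list:
        Q=np.array([[np.cos(th),-np.sin(th)],[np.sin(th),np.cos(th)]])
        p=icr+Q@(-icr)+np.array([-dist0,0])
        out.append((p.round(4).tolist(),round(th,3)))
    return out
for p,t in rows(.011,.056,-.006,.105,np.linspace(0,1.07,13)): print(p,t)
E
python3 plan.py
```

```text
[-0.011, 0.0] 0.0
[-0.0211, 0.0045] 0.089
[-0.0316, 0.0082] 0.178
[-0.0423, 0.0109] 0.268
[-0.0533, 0.0126] 0.357
[-0.0643, 0.0133] 0.446
[-0.0754, 0.013] 0.535
[-0.0864, 0.0118] 0.624
[-0.0973, 0.0096] 0.713
[-0.1079, 0.0064] 0.802
[-0.1182, 0.0023] 0.892
[-0.1281, -0.0027] 0.981
[-0.1375, -0.0086] 1.07
```

Call:
play_rows(steps=[-0.006, 0, 0, 0, -0.011, 0, 0, 0, -0.016, 0.0023, 0, 0.045, -0.0211, 0.0045, 0, 0.089, -0.0316, 0.0082, 0, 0.178, -0.0423, 0.0109, 0, 0.268, -0.0533, 0.0126, 0, 0.357, -0.0643, 0.0133, 0, 0.446, -0.0754, 0.013, 0, 0.535, -0.0754, 0.013, 0, 0.535])

```text
time: 3.78
tool_pos: [0.6586, 0.0147, 0.0374]
tcp_rot: [1.778, 2.588, 0.003]
wrist_force: [1.3, 2.2, 1.7]
width: 0.526
grip_force: 1.2
```

```bash
cat > look.py <<'E'
from h import *
from workcell import bot
import cv2,sys
n=sys.argv[1]
c=bot.read_camera("top"); np.savez(n+".npz",**c)
s=bot.read_state(); R=Ro.from_rotvec(s["tcp_rot"]).as_matrix()
print(s["time"],s["tool_pos"].round(4),"x yaw",np.degrees(np.arctan2(R[1,0],R[0,0])).round(2),s["q"].round(2),s["wrist_force"].round(1))
im=c["pixels"][115:265,220:380]; im=cv2.resize(im,None,fx=5,fy=4*1.0,interpolation=cv2.INTER_CUBIC) if 0 else cv2.resize(im,None,fx=4,fy=4,interpolation=cv2.INTER_CUBIC)
cv2.imwrite(f"pics/{n}.png",cv2.convertScaleAbs(im,alpha=1.6))
E
python3 look.py t2
```

```text
3.825 [0.6583 0.0146 0.0372] x yaw 111.08 [-0.02  0.43  1.81  0.    0.9  -0.38] [0.6 2.9 1. ]
```

View pics/t2.png

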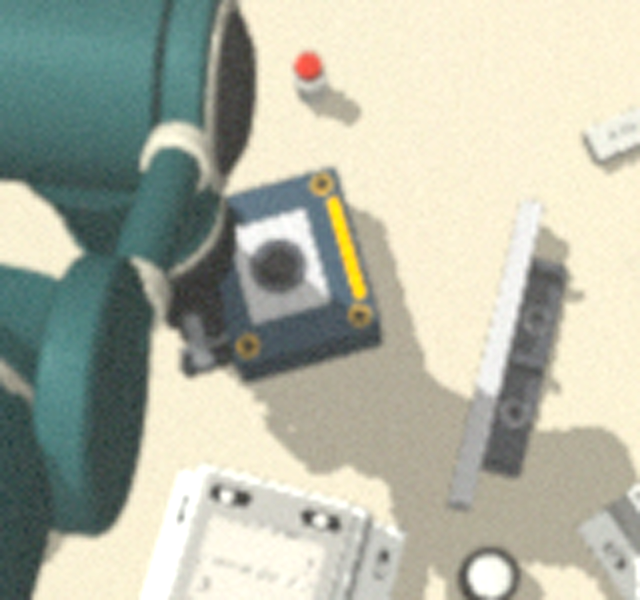

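The block has turned to roughly half way. Its datum edge runs from about (333,168) to (378,328) in the crop, and the hole is at (278,265).

```bash
python3 - <<'E'
from h import *
c=np.load("t2.npz"); c={k:c[k] for k in c}
P=lambda x,y,z: ray(c,(220+x/4,115+y/4),z)[:2]
ang=lambda d: np.degrees(np.arctan2(d[1],d[0])).round(1)
T,R,B=P(333,168,.056),P(378,328,.056),P(242,362,.056)
r1,r2,r3=P(321,183,.056),P(360,315,.056),P(247,345,.056)
print(T,R,np.hypot(*(T-R)),ang(T-R),ang(r1-r2),ang(r3-r2)-90, "stripe",ang(P(333,198,.056)-P(360,298,.056)))
print("hole",P(278,265,.056)," ringmid",(r1+r3)/2)
f1,f2=P(531,202,.04),P(449,505,.04); print("fence",f1,f2,ang(f1-f2))
f1,f2=P(522,202,.04),P(449,503,.04); print("fence",f1,f2,ang(f1-f2),(f1+f2)/2)
E
```

```text
[ 0.73690644 -0.06388381] [ 0.64071506 -0.09834186] 0.10217699922071496 19.7 20.5 19.5 stripe 19.2
hole [ 0.67449889 -0.03644795]  ringmid [ 0.67597522 -0.04013656]
fence [ 0.72959764 -0.18464404] [ 0.54188422 -0.14713789] -11.3
fence [ 0.72919515 -0.17917742] [ 0.54304766 -0.14706021] -9.8 [ 0.63612141 -0.16311881]
```

```bash
sed -i '/^for p,t/d' plan.py; python3 - <<'E'
from plan import rows
import numpy as np
print(rows(0,.056,-.004,.105,np.linspace(.09,.54,6)))
E
```

```text
[([-0.01, 0.0046], np.float64(0.09)), ([-0.0204, 0.0083], np.float64(0.18)), ([-0.0311, 0.011], np.float64(0.27)), ([-0.042, 0.0127], np.float64(0.36)), ([-0.053, 0.0135], np.float64(0.45)), ([-0.064, 0.0133], np.float64(0.54))]
```

Call:
play_rows(steps=[-0.005, 0.0023, 0, 0.045, -0.01, 0.0046, 0, 0.09, -0.0204, 0.0083, 0, 0.18, -0.0311, 0.011, 0, 0.27, -0.042, 0.0127, 0, 0.36, -0.053, 0.0135, 0, 0.45, -0.064, 0.0133, 0, 0.54, -0.064, 0.0133, 0, 0.54, -0.064, 0.0133, 0, 0.54, -0.064, 0.0133, 0, 0.54])

```text
time: 5.08
tool_pos: [0.692, -0.0406, 0.0361]
tcp_rot: [-2.404, -2.023, 0.001]
wrist_force: [0.5, -0.1, 0.7]
width: 0.531
grip_force: 0.2
```

```bash
python3 look.py t3
```

```text
5.125 [ 0.6919 -0.0406  0.0361] x yaw 80.15 [-0.09  0.49  1.72 -0.    0.93  0.08] [-0.5  0.8 -0.2]
```

View pics/t3.png

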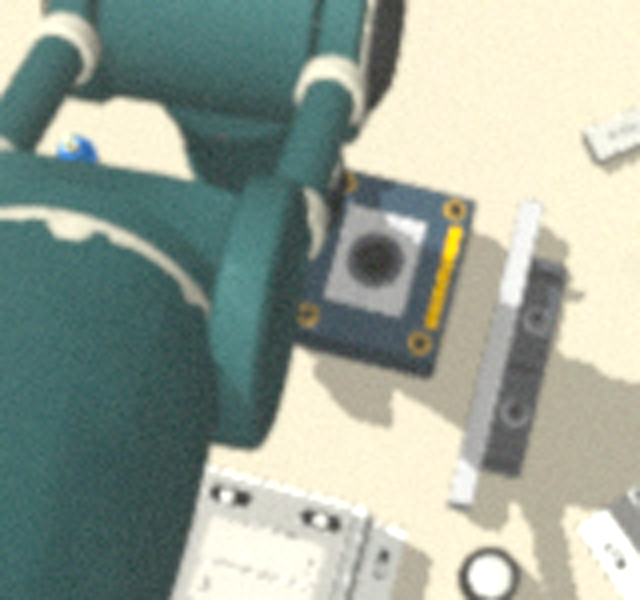

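The block is now about parallel to the fence and clear of it. Its datum top edge runs from (475,200) to (433,364), and the hole is at (375,261).

```bash
python3 - <<'E'
from h import *
c=np.load("t3.npz"); c={k:c[k] for k in c}
P=lambda x,y,z: ray(c,(220+x/4,115+y/4),z)[:2]
ang=lambda d: np.degrees(np.arctan2(d[1],d[0])).round(1)
T,R=P(475,200,.056),P(433,364,.056)
r1,r2,r3=P(456,209,.056),P(420,343,.056),P(307,315,.056)
print(T,R,np.hypot(*(T-R)),ang(T-R),ang(r1-r2),ang(r3-r2)-90)
a=np.radians(-9.8);F=np.array([[np.cos(a),np.sin(a)],[-np.sin(a),np.cos(a)]])
for n,p in dict(T=T,R=R,hole=P(375,261,.056),ring=(r1+r3)/2).items(): print(n,p.round(4),(F@(p-[.6361,-.1633])).round(4))
s=.6919,-.0406; print("tcp",(F@(np.array(s)-[.6361,-.1633])).round(4))
E
```

```text
[ 0.72314233 -0.150121  ] [ 0.62158261 -0.13198018] 0.1031671759660528 -10.1 -10.6 -10.099999999999994
T [ 0.7231 -0.1501] [0.0835 0.0278]
R [ 0.6216 -0.132 ] [-0.0196  0.0284]
hole [ 0.6811 -0.0935] [0.0325 0.0765]
ring [ 0.6811 -0.0977] [0.0332 0.0723]
tcp [0.0341 0.1304]
```

Call:
play_rows(steps=[-0.005, 0, 0, 0, -0.01, 0, 0, 0, -0.015, 0, 0, 0, -0.02, 0, 0, 0, -0.023, 0, 0, 0, -0.025, 0, 0, 0, -0.025, 0, 0, 0])

```text
time: 6.0
tool_pos: [0.6879, -0.0645, 0.0361]
tcp_rot: [-2.404, -2.021, -0.0]
wrist_force: [0.8, 4.3, 0.1]
width: 0.531
grip_force: 2.5
```

Call:
play_rows(steps=[-0.001, 0, 0, 0, -0.002, 0, 0, 0, -0.002, 0, 0, 0])

```text
time: 6.38
tool_pos: [0.6876, -0.0665, 0.036]
tcp_rot: [-2.404, -2.021, -0.0]
wrist_force: [0.1, 5.0, -0.8]
width: 0.529
grip_force: 2.5
```

Call:
play_rows(steps=[-0.001, 0, 0, 0, -0.002, 0, 0, 0, -0.002, 0, 0, 0])

```text
time: 6.75
tool_pos: [0.6874, -0.067, 0.0361]
tcp_rot: [-2.403, -2.02, -0.002]
wrist_force: [0.1, 9.6, -0.3]
width: 0.53
grip_force: 4.9
```

Call:
play_rows(steps=[-0.001, 0, 0, 0, -0.001, 0, 0, 0])

```text
time: 7.0
tool_pos: [0.6873, -0.067, 0.0361]
tcp_rot: [-2.402, -2.02, -0.004]
wrist_force: [1.5, 12.7, -0.3]
width: 0.533
grip_force: 6.3
```

Call:
play_rows(steps=[-0.002, 0, 0, 0, -0.004, 0, 0, 0, -0.005, 0, 0, 0, -0.005, 0, 0, 0])

```text
time: 7.5
tool_pos: [0.6873, -0.0671, 0.0363]
tcp_rot: [-2.4, -2.017, -0.011]
wrist_force: [3.4, 26.6, -0.3]
width: 0.527
grip_force: 13.6
```

```bash
python3 look.py t4; python3 -c "
from workcell import bot
print(bot.read_state()['torque'])"
```

```text
7.55 [ 0.6873 -0.0672  0.0363] x yaw 80.11 [-0.14  0.48  1.73  0.01  0.93  0.03] [ 3.2 27.   0.2]
[ 3.90493648 -0.49182501  0.26497392]
```

View pics/t4.png

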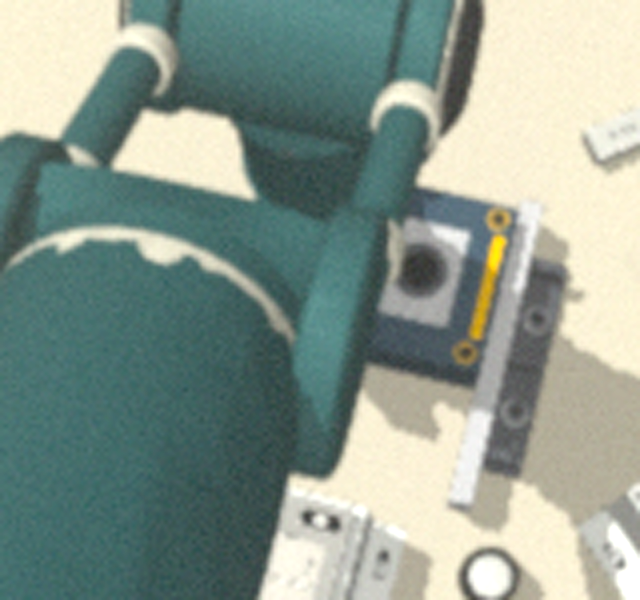

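The stripe edge lies parallel along the fence, the fence end shows beyond the block, and there is no visible gap. I'll back off and check.

Call:
play_rows(steps=[0.003, 0, 0, 0, 0.006, 0, 0, 0, 0.009, 0, 0, 0, 0.015, 0, 0, 0, 0.025, 0, 0, 0, 0.035, 0, 0, 0, 0.035, 0, -0.05, 0, 0.035, 0, -0.11, 0, 0.035, 0, -0.16, 0, 0.035, 0, -0.2, 0])

```text
time: 8.8
tool_pos: [0.6932, -0.0401, 0.2394]
tcp_rot: [2.403, 2.02, 0.003]
wrist_force: [0.7, 1.0, -0.1]
width: 0.527
grip_force: 0.0
```

Call:
play_rows(steps=[0.05, 0, 0, 0, 0.1, 0, 0, 0, 0.15, 0, 0, 0, 0.2, 0, 0, 0, 0.2, 0, 0, 0])

```text
time: 9.43
tool_pos: [0.7268, 0.161, 0.2359]
tcp_rot: [-2.4, -2.026, -0.001]
wrist_force: [0.3, 0.4, 0.1]
width: 0.525
grip_force: 0.0
```

```bash
python3 look.py t5
```

```text
9.475 [0.7267 0.1587 0.2359] x yaw 80.28 [ 0.18  0.4   1.45 -0.    1.29  0.35] [-0.2 -0.6  0.5]
```

View pics/t5.png

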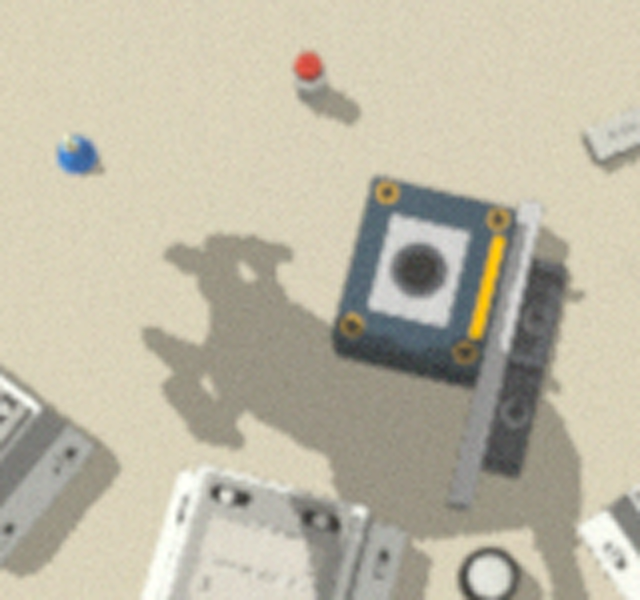

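The block sits against the fence, with the vial, cup and loupe undisturbed. I'll check the numbers from the rings at (387,192), (498,218), (465,351) and (352,325).

```bash
python3 - <<'E'
from h import *
c=np.load("t5.npz"); c={k:c[k] for k in c}
P=lambda x,y,z: ray(c,(220+x/4,115+y/4),z)[:2]
ang=lambda d: np.degrees(np.arctan2(d[1],d[0])).round(1)
r=[P(387,192,.056),P(498,218,.056),P(465,351,.056),P(352,325,.056)]
print(ang(r[1]-r[2]),ang(r[0]-r[3]),ang(r[0]-r[1])-90,ang(r[3]-r[2])-90)
a=np.radians(-9.8);F=np.array([[np.cos(a),np.sin(a)],[-np.sin(a),np.cos(a)]])
m=F@(sum(r)/4-[.6361,-.1633]); print("centre",m.round(4),"end x",m[0]+.052)
E
```

```text
-9.9 -9.8 -9.599999999999994 -9.099999999999994
centre [0.0339 0.046 ] end x 0.08589066333725426
```

Centre is 46 mm from the fence (45 nominal), with the angle equal to the fence's and the end at x = 86 mm (limit 97).

```bash
python3 -c "
from workcell import bot
print(bot.finish_job())"
```

```text
the job is handed in; nothing more can be done
None
```

The die block was squared about 28 mm clear of the fence, then pushed home. By the last picture its datum face lies flat on the fence with both ends inside it; the vial, cup and loupe look unmoved. I handed the job in at about 9.5 s, and no verdict came back.

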